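# Vent and open the pressure cap of a tested sprayer tank

## Robot

A 6-joint arm with a two-finger parallel gripper is mounted at the origin on the work surface. World frame = base frame: x ahead of the robot, y to its left, z up, the work surface at z = 0. Lengths are in mm, angles in degrees, forces in N, time in s.
With the tool pointing down it reaches from about 350 to 975 mm from the base axis. Payload 4.9 kg.
Tool frame: the origin (TCP) lies between the finger pads; the fingertips stand 11 mm ahead of it and the grasp point (between the pads) lies 8 mm behind it; z points along the fingers, y is the direction in which the jaws open and shut (so a half turn about z gives the same grasp; the last joint's range is limited). The gripper opens to 85 mm and grips with 20 to 120 N. Pads are 22 mm wide; open, the fingers measure 114 mm over their backs; the gripper's body (76 mm by 85 mm) begins 54 mm behind the grasp point. The pads swing forward as they close: fully open they stand 13 mm farther back than shut.
Start: joints at [56.494, 3.019, 92.412, -0, 84.569, -6.818], TCP at [280.698, 558.4, 242.304] pointing down, gripper open.
Joint ranges: [-172.51, 172.51], [-57.92, 126.97], [3.15, 148.05], [-58.71, 238.71], [5.1, 150.11], [-179.66, 179.66]. Speed limits (degrees/s): [147.25, 147.25, 180, 180, 180, 180].

## Interface

Orientations are given as [roll, pitch, yaw] about the fixed x, y, z axes, in that order (R = Rz(yaw) Ry(pitch) Rx(roll)).
In Python, from station import telemetry, vision, ticket gives the robot as it stands. The module is installed in compiled form; this text tells all that it offers.
- The arm moves only by the shell command python3 -m jog 'ROWS' [FORCE]. ROWS is JSON, one flat list of numbers, 5 for each row, row after row: the finger opening in mm, from 0 to 85.4, then the shift along the tool's x, y, z in mm, then the turn about the tool's z in rad. A call has 1 to 20 rows; each row is the pose to reach, as a shift and turn from the pose measured when the call began, along the tool's axes at that moment; what a row does not reach only later rows make up. A row lasts 1/12 s, in which the tool goes at most 41.7 mm and 7.16 degrees, less where a joint would pass 70% of its speed; a pose out of reach is approached as far as the arm can. A call with a gripper value outside its range is refused whole. The fingers move at their own pace and stop on an object; FORCE is the grip in N (left out, the last holds). Time passes only in rows, so rows that repeat a pose let the fingers close. It gives the time, the measured TCP pose, the force and the opening at its end, in the units of the state.
- telemetry.get_obs(): the state, without advancing time (a new reading comes with each control period).
- vision.camera(name): name is "scene" or "top"; returns a dict with "frame" (420x560x3 uint8, red, green, blue), "camera_matrix" (3x3 intrinsics, pixels), "k1" (the pictures are not rectified: a ray, as slopes to the right and down, at radius r is drawn at 1 + k1 r^2 times it, then the intrinsics apply), "T" (4x4, takes a point from camera to world coordinates). Camera axes: x right, y down, z forward; pixel columns grow to the right and rows downward; lengths in mm; the calibration is good to about 2 mm. A picture is of the moment at which its call begins. There is no depth.
- ticket.job_done(): hands the job in, once; it reports no verdict.
Trained networks look in a picture, given as the dict that the camera call returned (one of the last four; its "shot" number tells which), for a name from the list of things; names that differ only in an ending like _2 or _b are one class to them, and where a whole thing is asked for, a point or a joint stands for the part that bears it (a point fixed in the world has none). Each returns a list of dicts, best first, with "confidence" (0 to 1); they miss things now and then, are a little off and sometimes report something else, mostly with a low value. They report only what shows in the picture. A call takes as long as a camera call. They do not tell look-alikes from the thing itself.
- vision.search_frame(picture, name): "at" ([x, y, z] in mm, in world coordinates, good to about 4 mm: the middle of the surface that is visible of it).
The state is a dict: "time_s": time; "joint_pos": joint angles; "dq": joint speeds; "effort": joint torques, N m; "tcp_pos": TCP position; "tcp_rot": TCP orientation; "ft_force": force on the tool from outside, world axes, zero at the start; "ft_torque": the same for the moment, N m; "grip_width": finger opening in mm.
Only numpy, scipy, OpenCV 4.12 (cv2) and the standard library are available. Lean on these libraries where they do the work, as an engineer would, in place of code of your own. Each camera call takes 0.05 s, during which the arm holds its last target. There are 200 camera calls.

## Task

The grey sprayer tank has just come off its air test: turn its pressure cap anticlockwise to the first stop and wait there about a second so that the last air bleeds off, without pressing it down or forcing it, then press the cap down, turn it on past the stop until it is free and lift it off. Set the cap down gently, right way up, in the empty green bin, and leave everything else where it is.

Things in the scene. Friction and masses are not known exactly. Their poses are not given: they have to be found in the camera images.
- cap: Black pressure cap on the tank's neck: ribbed skirt 74 mm across and 24.5 mm high, upright bright metal grip bar on top; 0.30 to 0.45 kg. Origin on its axis at the skirt's lower rim, z up, x along the bar. Starts locked, its x axis 0 to 6 degrees anticlockwise from the tank's. Three inner tabs hold it under the neck's flange. Set down, it stands on its seal, origin 14 mm above the floor.
- cap_grip (a point): Middle of the cap's upright grip bar (bright metal), 37.5 mm above the cap's origin. The bar is 64 mm long (cap x), 16 mm thick (cap y) and 26 mm high, from 13 mm below this point (the skirt's flat top) to 13 mm above it.
- plunger (a joint): Travel (m) of the sprung seal disc, 34 mm across, under the cap: 0 when locked, -0.0045 when out (cap off), up to 0.010 when fully pressed. It pushes the cap up with 1 N per mm: 9.5 N at rest, 18 N when pressed 8.5 mm.
- neck (a point): Centre of the top of the tank's flanged neck, 200 mm above the table. Angles seen from above, from the tank's x axis: cap locked at 0 to 6 degrees; turning anticlockwise its tabs meet the first stop, a solid tooth, at 40 (0.70 rad). It does not rise on the way. The stop is solid and must not be forced (a twist of 5 N m or more is forcing).
- neck_seat (a point): Seal seat inside the neck, 20 mm below its top. From the first stop, press the cap down 8.5 mm (over 7 is needed, it bottoms at 10) and keep it down while turning on to 80 degrees from the tank's x axis (1.40 rad; 75 to 85 will do; solid end stop at 86). There it is free, springs up about 4 mm, and comes off lifted straight up; clear after 25 mm.
- tank: Grey painted steel sprayer tank, 180 mm across, fixed in a round bench nest 224 mm across. Origin on the table under the middle of the neck, z up. The locked cap's origin is 189.5 mm above it. The carrying handle is on its -x side; the dome tops out at 174 mm and a small relief valve on it at 180 mm; a gauge (62 degrees from x) and an outlet valve (-28 degrees) stand out from the side, below 130 mm.
- bin_empty: Empty green plastic stock bin, 150 mm long (x), 120 mm wide (y), walls and floor 3 mm thick, side and back walls 45 mm high, front (-x) 30 mm. Loose on the table, 0.35 kg. Origin at the centre of its underside. It is one of three like bins standing in a row in any order.
- bin_bolts: Another such bin, but full of bolts, to be left alone; origin at the centre of its underside.
- bin_nuts: Another such bin, but full of nuts, to be left alone; origin at the centre of its underside.
- coupling: Brass hose coupling standing upright behind tank and bins, 26 mm across, 48 mm high, to be left alone; origin under its centre.
- gauge: Spare pressure gauge, 50 mm across, face down with its stub up, 37 mm high, to be left alone; origin under its centre.
- wrench: Steel wrench 190 mm long, lying flat between tank and bins, 8 mm thick, to be left alone; origin at its middle.
- lance: Spray lance about 420 mm long, lying along the back, to be left alone; origin near its middle, on the table.
- driver: Cordless driver standing on its battery, 190 mm high, to be left alone; origin under its centre.
Things that resemble listed ones, but are neither listed nor needed, are in the scene too. There is more than one size of the cap; the one meant has the size given above.

How it is judged (in metres and radians):
On the way, in this order (a step that is already met when the one before it is completed fails the run):
1. the cap is turned anticlockwise to the first stop (35 to 46 degrees from the tank's x axis), not pressed down, and left there at least 0.7 s (angle between the x axis of cap and the x axis of tank, either way round between 0.61 and 0.8 rad and z of cap in the frame of tank between 0.186 and 0.1915 m), for 0.7 s.
2. the cap is off and lifted clear of the neck (z of cap in the frame of tank above 0.212 m), for 0.1 s.
3. the cap is lowered into the empty bin, to within 15 mm of its floor, while still held (x of cap in the frame of bin_empty between -0.045 and 0.045 m and y of cap in the frame of bin_empty between -0.03 and 0.03 m and z of cap in the frame of bin_empty below 0.032 m and contact force between cap and the fingers above 0.5 N), for 0.05 s.
At the end, for the whole second after the job is handed in: The cap stands released and at rest on the floor of the empty bin, right way up (within 0.15 rad), its axis within 45 mm (along) and 30 mm (across) of the bin's centre, and the bin is within 40 mm of where it stood (x of cap in the frame of bin_empty between -0.045 and 0.045 m and y of cap in the frame of bin_empty between -0.03 and 0.03 m and z of cap in the frame of bin_empty between 0.013 and 0.0215 m and angle between cap's own z axis and vertical below 0.15 rad and linear speed of cap below 0.02 m/s and contact force between cap and the fingers below 0.1 N and distance of bin_empty from where it was at the start of the episode below 0.04 m); the robot touches nothing.
It fails at once if a full bin, the coupling, spare gauge, wrench, lance or driver is moved by more than 30 mm (distance of any of bin_bolts, bin_nuts, coupling, gauge, wrench, lance, driver from where it was at the start of the episode above 0.03 m).
It fails at once if the cap is forced against its stop (over 300 N in all on its tabs) (contact force between cap and tank above 300 N).
It fails at once if the cap is tipped over (more than 45 degrees) (angle between cap's own z axis and vertical above 0.79 rad).
It also fails if it takes over 51 s, if anything falls off the work surface, if the arm or the gripper's body presses on something with over 40 N, if the wrist force passes 120 N, or if a joint passes its speed limit or range.

## Working session

There is one attempt and no reset: what is moved stays moved. The work goes in short steps, Python scripts to look and compute and a shell command to move; the robot and the scene stay as the last step left them, time stands still between calls to the robot, and variables do not carry over. Pictures are saved under pics/ and viewed, about 8 in all and at most 12, crops included, and the job is handed in when it is done.

```bash
mkdir -p pics
python3 - <<'E'
from station import telemetry, vision
import cv2
o=telemetry.get_obs(); print({k:o[k] for k in('time_s','tcp_pos','tcp_rot','grip_width','ft_force')})
for c in('scene','top'):
    p=vision.camera(c); cv2.imwrite(f'pics/{c}1.png',p['frame'][:,:,::-1])
    print(c,p['camera_matrix'],p['k1'],p['T'])
    for n in('cap','cap_grip','tank','neck','bin_empty','bin_bolts','wrench','coupling','gauge','driver'):
        try:
            print(n,[(round(d['confidence'],2),[round(v) for v in d['at']]) for d in vision.search_frame(p,n)])
        except Exception as e: print(n,e)
print(telemetry.get_obs()['time_s'])
E
```

```text
{'time_s': 0.0, 'tcp_pos': array([280.37022402, 557.91763449, 241.07011166]), 'tcp_rot': array([-1.79884657e+02, -1.41351864e-02,  1.53312809e+02]), 'grip_width': 85.78858719950618, 'ft_force': array([ 1.14905883,  0.63995211, -0.84203992])}
scene [[416.35970626   0.         275.94524497]
 [  0.         416.35970626 209.19639269]
 [  0.           0.           1.        ]] -0.035153392580678344 [[ 8.71745723e-01  3.02502849e-01 -3.85423689e-01  9.75295559e+02]
 [ 4.89826548e-01 -5.56334998e-01  6.71238648e-01 -6.96701491e+02]
 [-1.13730836e-02 -7.73940176e-01 -6.33156582e-01  8.41288619e+02]
 [ 0.00000000e+00  0.00000000e+00  0.00000000e+00  1.00000000e+00]]
cap [(0.97, [334, 181, 51]), (0.81, [335, 377, 51]), (0.79, [569, 191, 215])]
cap_grip [(0.78, [330, 377, 50]), (0.75, [334, 188, 51]), (0.72, [564, 192, 216])]
tank [(0.89, [596, 149, 106]), (0.67, [569, 190, 210]), (0.62, [770, -292, 16])]
neck [(0.69, [592, 146, 104])]
bin_empty []
bin_bolts [(0.83, [504, -250, 25])]
wrench [(0.84, [529, 27, 2])]
coupling [(0.65, [701, 3, 20])]
gauge [(0.67, [697, -209, 22])]
driver [(0.76, [59
[... 210 characters left out ...]
-9.88419993e-01  1.49471743e-01  3.38376133e+02]
 [-9.99372644e-01 -2.94258576e-02 -1.97087977e-02  5.41822289e+01]
 [ 2.38789039e-02 -1.48862475e-01 -9.88569553e-01  1.41582132e+03]
 [ 0.00000000e+00  0.00000000e+00  0.00000000e+00  1.00000000e+00]]
cap [(0.97, [320, 388, 48]), (0.67, [557, 206, 212]), (0.59, [321, 202, 49])]
cap_grip [(0.94, [320, 390, 50]), (0.69, [556, 204, 216]), (0.69, [321, 204, 50])]
tank [(0.56, [532, 193, 153])]
neck [(0.84, [537, 191, 149])]
bin_empty [(0.81, [549, -86, 2])]
bin_bolts [(0.82, [496, -250, 22]), (0.58, [531, 192, 153])]
wrench [(0.88, [529, 30, 6])]
coupling [(0.54, [695, 14, 27])]
gauge [(0.47, [692, -199, 19])]
driver [(0.83, [578, 457, 174])]
1.1
```

View pics/top1.png

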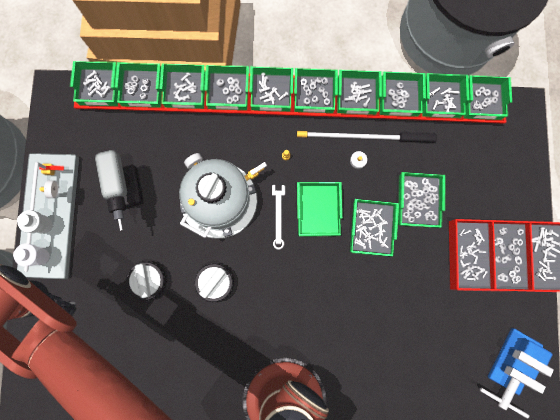

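View pics/scene1.png

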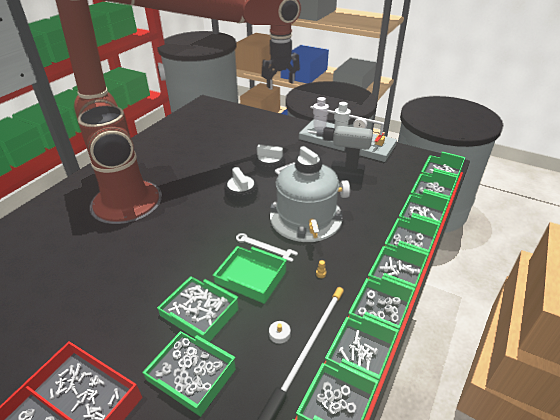

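The top view shows the tank cap at about (211,187), two loose look-alike caps at (146,281) and (214,283), the empty bin at (320,209), and the wrench at (279,216). I'll zoom in on the cap.

Run:
```python
import cv2,numpy as np
a=cv2.imread('pics/top1.png')[145:245,165:275]; b=cv2.imread('pics/scene1.png')[140:240,260:360]
a=cv2.resize(a,(440,400),interpolation=cv2.INTER_CUBIC);b=cv2.resize(b,(360,400)[:1]+(400,),interpolation=cv2.INTER_CUBIC) if 0 else cv2.resize(b,(360,360),interpolation=cv2.INTER_CUBIC)
b=cv2.copyMakeBorder(b,0,40,0,0,cv2.BORDER_CONSTANT)
cv2.imwrite('pics/crop1.png',np.hstack([a,b]))
```

```text
(no output)
```

View pics/crop1.png

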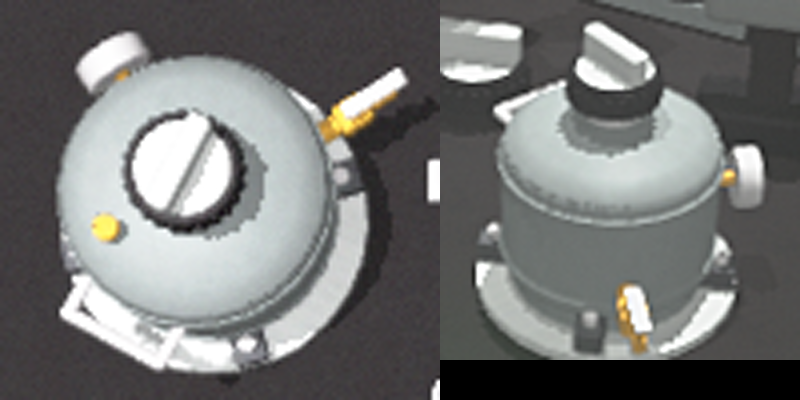

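```bash
cat > h.py <<'E'
import cv2,numpy as np
from scipy.optimize import minimize
def proj(p,P):
    T=p['T'];c=(np.asarray(P,float)-T[:3,3])@T[:3,:3]; s=c[:,:2]/c[:,2:]; s=s*(1+p['k1']*(s**2).sum(1,keepdims=True))
    K=p['camera_matrix']; return s*K[0,0]+K[:2,2]
def ray(p,u):
    K=p['camera_matrix']; d=(np.array(u)-K[:2,2])/K[0,0]; s=d.copy()
    for _ in range(5): s=d/(1+p['k1']*(s@s))
    v=p['T'][:3,:3]@np.r_[s,1]; return p['T'][:3,3],v/np.linalg.norm(v)
def tri(pa,a,pb,b):
    o,v=ray(pa,a);q,w=ray(pb,b); s=np.linalg.lstsq(np.c_[v,-w],q-o,rcond=None)[0]
    A=o+v*s[0];B=q+w*s[1]; return (A+B)/2,np.linalg.norm(A-B)
t=np.linspace(0,2*np.pi,60,endpoint=False); C=np.c_[37*np.cos(t),37*np.sin(t),0*t]
def fitcap(p,x0,z0):
    S=4; g=cv2.resize(cv2.cvtColor(p['frame'],cv2.COLOR_RGB2GRAY),None,fx=S,fy=S,interpolation=cv2.INTER_CUBIC).astype(float)
    cam=p['T'][:3,3]
    def lab(x,pad=0):
        c=np.array([x[0],x[1],z0]); a=np.radians(x[2]); R=np.array([[np.cos(a),-np.sin(a),0],[np.sin(a),np.cos(a),0],[0,0,1]])
        L=np.zeros(g.shape,np.uint8)
        def poly(P,k):
            q=proj(p,P@R.T+c); q=(q+.5)*S-.5; cv2.fillConvexPoly(L,cv2.convexHull(np.round(q*16).astype(np.int32)),k,shift=4)
        s=1+pad/37
        sk=np.r_[C*[s,s,1],C*[s,s,1]+[0,0,24.5]]; poly(sk,1); poly(C*[.93,.93,1]*np.array([s,s,1])+[0,0,24.5],2)
        B=np.array([[i,j,k] for i in(-32,32) for j in(-8,8) for k in(24.5,50.5)])
        v=(cam-c)@R
        f=B[B[:,0]*v[0]>0]; poly(f,3); f=B[B[:,1]*v[1]>0]; poly(f,4); poly(B[B[:,2]>30],5)
        return L
    W=cv2.dilate((lab(x0,6)>0).astype(np.uint8),np.ones((9,9)))>0
    def cost(x):
        L=lab(x)[W]; G=g[W]; return sum(((G[L==k]-np.median(G[L==k])).__abs__()).sum() for k in range(6) if (L==k).any())/W.sum()
    best=None
    for dy in(-6,0,6):
        r=minimize(cost,[x0[0],x0[1],x0[2]+dy],method='Nelder-Mead',options=dict(initial_simplex=np.array(x0)+[0,0,dy]+np.array([[0,0,0],[5,0,0],[0,5,0],[0,0,5]]),xatol=.05,fatol=1e-3))
        if best is None or r.fun<best.fun: best=r
    L=lab(best.x); e=cv2.morphologyEx(L,cv2.MORPH_GRADIENT,np.ones((2,2)))>0
    im=cv2.resize(p['frame'][:,:,::-1],None,fx=S,fy=S,interpolation=cv2.INTER_CUBIC); im[e]=(0,0,255)
    m=np.round(proj(p,[[best.x[0],best.x[1],z0+20]])[0]*S).astype(int)
    return best.x.round(2),round(best.fun,2),im[m[1]-150:m[1]+150,m[0]-150:m[0]+150]
E
cat > m.py <<'E'
from h import *
from station import vision
t=vision.camera('top');s=vision.camera('scene'); ims=[]
for p in(t,s):
    x,f,im=fitcap(p,[557,198,-28],189.5); print(x,f); ims.append(im)
cv2.imwrite('pics/fit1.png',np.hstack(ims))
for n,a,b in(('gauge',(193.2,160.5),(345.3,189.2)),('outlet',(251.2,174.5),(313.3,227.5))):
    P,e=tri(t,a,s,b); print(n,P.round(1),e.round(1),np.degrees(np.arctan2(P[1]-x[1],P[0]-x[0])))
for z in(0,3):
  for u in ((299,182),(341,182),(341,236),(300,236)):
    o,v=ray(t,u); print(z,u,(o+v*(z-o[2])/v[2]).round(0))
E
python3 m.py
```

```text
[560.98 208.   -24.62] 36.99
[561.08 208.29 -33.65] 27.55
gauge [656.4 274.7  95.3] 3.4 34.89491854316307
outlet [629.3 113.7  56.5] 2.3 -54.19326386830518
0 (299, 182) [622. -27.   0.]
0 (341, 182) [ 626. -152.    0.]
0 (341, 236) [ 465. -153.    0.]
0 (300, 236) [462. -33.   0.]
3 (299, 182) [621. -27.   3.]
3 (341, 182) [ 625. -152.    3.]
3 (341, 236) [ 465. -153.    3.]
3 (300, 236) [461. -33.   3.]
```

View pics/fit1.png

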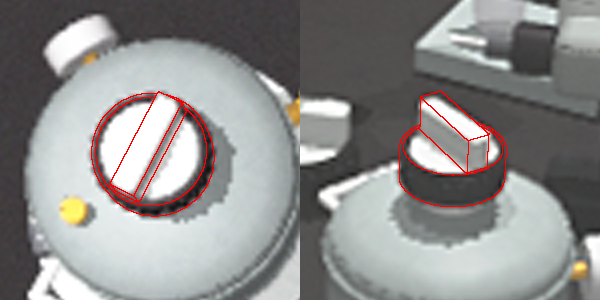

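```bash
sed -i 's/C\*\[.93,.93,1\]\*np.array(\[s,s,1\])/C*[x[3],x[3],1]/; s/\[x0\[0\],x0\[1\],x0\[2\]+dy\]/np.array(x0)+[0,0,dy,0]/; s/np.array(x0)+\[0,0,dy\]+np.array(\[\[0,0,0\],\[5,0,0\],\[0,5,0\],\[0,0,5\]\])/np.array(x0)+[0,0,dy,0]+np.vstack([np.zeros(4),np.diag([5,5,5,.05])])/' h.py
sed -i 's/\[557,198,-28\]/[558,206,-26,.83]/; s/fit1/fit2/' m.py; sed -i '/^for z/,$d' m.py; python3 m.py
```

```text
[560.59 208.11 -23.52   0.83] 26.06
[563.23 204.33 -27.04   0.81] 22.53
gauge [656.4 274.7  95.3] 3.4 37.09283781181511
outlet [629.3 113.7  56.5] 2.3 -53.900389351011796
```

View pics/fit2.png

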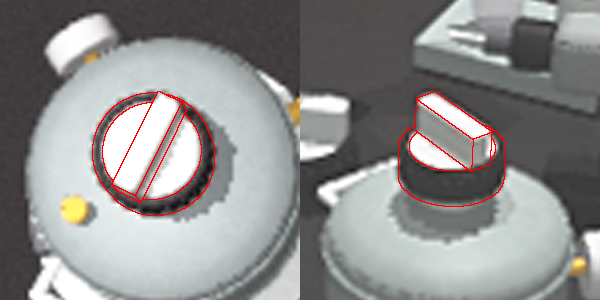

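```bash
python3 -m jog '[85,0,0,-34,0, 85,-408,-187,-34,-0.02, 85,-408,-187,-34,-0.02, 85,-408,-187,-34,-0.02, 85,-408,-187,-34,-0.02, 85,-408,-187,-34,-0.02, 85,-408,-187,-34,-0.02, 85,-408,-187,-34,-0.02, 85,-408,-187,-34,-0.02, 85,-408,-187,-34,-0.02, 85,-408,-187,-34,-0.02, 85,-408,-187,-34,-0.02, 85,-408,-187,-34,-0.02, 85,-408,-187,-34,-0.02, 60,-408,-187,-34,-0.02, 60,-408,-187,-34,-0.02]' 40
python3 - <<'E'
from station import telemetry
o=telemetry.get_obs(); print({k:o[k].round(2) for k in('tcp_pos','tcp_rot','joint_pos','ft_force','ft_torque')},o['time_s'])
E
```

```text
time_s: 2.63
tcp_pos: [560.6, 209.1, 276.3]
tcp_rot: [180.0, -0.0, 154.5]
ft_force: [0.1, 0.3, 0.5]
grip_width: 63.4
{'tcp_pos': array([560.59, 209.08, 276.34]), 'tcp_rot': array([ 1.7999e+02, -1.0000e-02,  1.5454e+02]), 'joint_pos': array([ 1.332e+01, -1.610e+00,  9.384e+01,  2.000e-02,  8.777e+01,
       -5.122e+01]), 'ft_force': array([0.15, 0.31, 0.53]), 'ft_torque': array([ 0.05, -0.01,  0.04])} 2.6333
```

```bash
python3 -m jog '[60,0,-1,20,0, 60,0,-1,35,0, 60,0,-1,44,0, 60,0,-1,48,0, 60,0,-1,48,0, 50,0,-1,48,0, 40,0,-1,48,0, 30,0,-1,48,0, 24,0,-1,48,0, 20,0,-1,48,0, 15,0,-1,48,0, 12,0,-1,48,0, 10,0,-1,48,0, 10,0,-1,48,0, 10,0,-1,48,0]' 25
python3 - <<'E'
from station import telemetry,vision
import cv2,numpy as np
o=telemetry.get_obs(); print({k:o[k].round(2) for k in('tcp_pos','tcp_rot','ft_force','ft_torque')},o['time_s'])
s=vision.camera('scene')['frame'][:,:,::-1]; cv2.imwrite('pics/grip1.png',cv2.resize(s[90:240,230:390],None,fx=4,fy=4))
E
```

```text
time_s: 3.88
tcp_pos: [560.4, 208.3, 228.9]
tcp_rot: [180.0, 0.0, 154.5]
ft_force: [-0.1, 1.0, 3.5]
grip_width: 15.5
{'tcp_pos': array([560.44, 208.26, 228.95]), 'tcp_rot': array([1.7995e+02, 3.0000e-02, 1.5454e+02]), 'ft_force': array([-0.12,  1.05,  3.46]), 'ft_torque': array([0.02, 0.03, 0.02])} 3.8833
```

View pics/grip1.png

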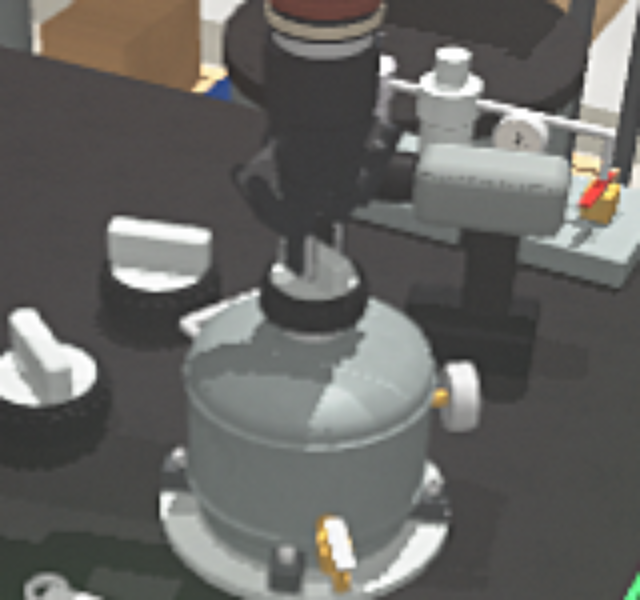

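The picture shows the fingers on the bar of the tank cap, near (310,260). The opening of 15.5 mm matches the 16 mm bar. I'll firm up the grip and turn most of the way.

```bash
python3 -m jog '[5,0,0,0,0, 5,0,0,0,0, 5,0,0,0,-0.05, 5,0,0,0,-0.1, 5,0,0,0,-0.15, 5,0,0,0,-0.2, 5,0,0,0,-0.25, 5,0,0,0,-0.3, 5,0,0,0,-0.35, 5,0,0,0,-0.4, 5,0,0,0,-0.45, 5,0,0,0,-0.45]' 60
python3 - <<'E'
from station import telemetry
o=telemetry.get_obs(); print({k:o[k].round(2) for k in('tcp_pos','tcp_rot','ft_force','ft_torque')},o['time_s'])
E
```

```text
time_s: 4.93
tcp_pos: [560.5, 208.1, 229.1]
tcp_rot: [180.0, 0.1, -179.6]
ft_force: [-0.1, -0.4, 4.0]
grip_width: 14.6
{'tcp_pos': array([560.53, 208.09, 229.06]), 'tcp_rot': array([ 1.7999e+02,  6.0000e-02, -1.7964e+02]), 'ft_force': array([-0.13, -0.43,  3.98]), 'ft_torque': array([-0.05,  0.07,  0.11])} 4.9333
```

```bash
cat > st.py <<'E'
from station import telemetry
o=telemetry.get_obs(); print('rot',o['tcp_rot'].round(2),'tq',o['ft_torque'].round(2))
E
python3 -m jog '[5,0,0,0,-0.04, 5,0,0,0,-0.08, 5,0,0,0,-0.11, 5,0,0,0,-0.11]'; python3 st.py; python3 -m jog '[5,0,0,0,-0.02, 5,0,0,0,-0.03, 5,0,0,0,-0.03]'; python3 st.py
```

```text
time_s: 5.27
tcp_pos: [560.6, 208.0, 229.1]
tcp_rot: [-180.0, 0.1, -173.4]
ft_force: [-0.3, -1.4, 3.0]
grip_width: 14.7
rot [-1.7999e+02  6.0000e-02 -1.7338e+02] tq [-0.04  0.08  0.06]
time_s: 5.52
tcp_pos: [560.6, 208.0, 229.1]
tcp_rot: [-180.0, 0.1, -171.7]
ft_force: [-0.2, -0.5, 2.3]
grip_width: 14.7
rot [-1.7999e+02  6.0000e-02 -1.7167e+02] tq [-0.02  0.   -0.02]
```

```bash
python3 -m jog '[5,0,0,0,-0.02, 5,0,0,0,-0.03, 5,0,0,0,-0.03]'; python3 st.py
```

```text
time_s: 5.77
tcp_pos: [560.6, 208.0, 229.1]
tcp_rot: [-180.0, 0.1, -169.9]
ft_force: [0.6, -0.1, 2.8]
grip_width: 14.6
rot [-1.7999e+02  6.0000e-02 -1.6992e+02] tq [-0.06 -0.    0.03]
```

```bash
for i in 1; do :; done; python3 -m jog '[5,0,0,0,-0.015, 5,0,0,0,-0.03, 5,0,0,0,-0.03]'; python3 st.py
```

```text
time_s: 6.02
tcp_pos: [560.6, 207.9, 229.1]
tcp_rot: [-180.0, 0.1, -168.2]
ft_force: [-0.3, -1.6, 1.7]
grip_width: 14.9
rot [-1.7998e+02  6.0000e-02 -1.6815e+02] tq [-0.08  0.07  0.  ]
```

```bash
python3 -m jog '[5,0,0,0,-0.015, 5,0,0,0,-0.03, 5,0,0,0,-0.03]'; python3 st.py
```

```text
time_s: 6.27
tcp_pos: [560.5, 207.8, 229.1]
tcp_rot: [-180.0, 0.0, -166.4]
ft_force: [-0.4, -1.1, 4.0]
grip_width: 15.1
rot [-1.7997e+02  3.0000e-02 -1.6644e+02] tq [-0.1   0.2  -0.52]
```

```bash
python3 -m jog '[5,0,0,0,-0.012, 5,0,0,0,-0.012, 5,0,0,0,-0.012]'; python3 st.py
```

```text
time_s: 6.52
tcp_pos: [560.5, 207.7, 229.0]
tcp_rot: [-180.0, 0.0, -165.8]
ft_force: [-0.2, -0.9, 3.6]
grip_width: 14.8
rot [-1.7998e+02  3.0000e-02 -1.6579e+02] tq [-0.02  0.13 -0.79]
```

The torque about z has risen to 0.8 N m, so the cap is at the first stop. The height hasn't changed. I'll wait here.

```bash
python3 -m jog '[5,0,0,0,0.003, 5,0,0,0,0.003, 5,0,0,0,0.003, 5,0,0,0,0.003, 5,0,0,0,0.003, 5,0,0,0,0.003, 5,0,0,0,0.003, 5,0,0,0,0.003, 5,0,0,0,0.003, 5,0,0,0,0.003, 5,0,0,0,0.003, 5,0,0,0,0.003, 5,0,0,0,0.003, 5,0,0,0,0.003, 5,0,0,0,0.003, 5,0,0,0,0.003, 5,0,0,0,0.003, 5,0,0,0,0.003]'
python3 - <<'E'
from station import telemetry,vision
from h import *
print(telemetry.get_obs()['ft_torque'].round(2))
s=vision.camera('scene');t=vision.camera('top')
f=lambda p,u,v:cv2.resize(p['frame'][v:v+100,u:u+100,::-1],(400,400),interpolation=cv2.INTER_CUBIC)
cv2.imwrite('pics/stop.png',np.hstack([f(s,255,120),f(t,165,140)]))
E
```

```text
time_s: 8.02
tcp_pos: [560.5, 207.7, 229.1]
tcp_rot: [-180.0, 0.0, -166.0]
ft_force: [-0.7, -0.8, 2.6]
grip_width: 14.8
[-0.09  0.11 -0.75]
```

View pics/stop.png

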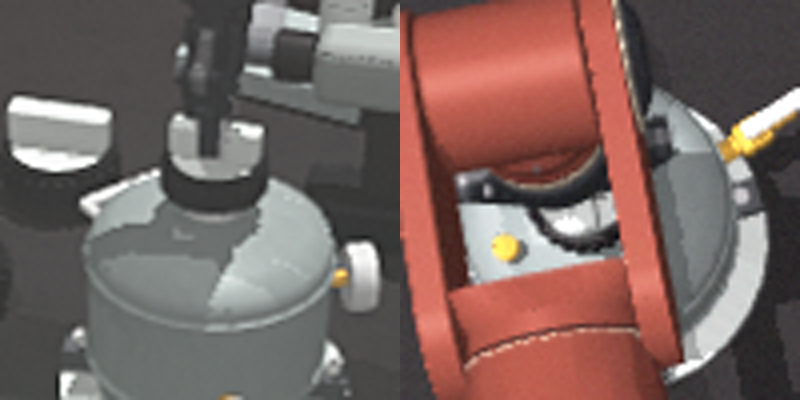

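The bar at (215,145) has turned with the fingers. Next I press straight down, easing the twist slightly.

```bash
python3 -m jog '[5,0,0,0,0.02, 5,0,0,0,0.02, 5,0,0,2,0.02, 5,0,0,4,0.02, 5,0,0,6,0.02, 5,0,0,7.5,0.02, 5,0,0,8.5,0.02, 5,0,0,9,0.02, 5,0,0,9,0.02, 5,0,0,9,0.02]' 110; python3 st.py
```

```text
time_s: 8.95
tcp_pos: [560.5, 207.7, 222.6]
tcp_rot: [-179.9, 0.1, -167.0]
ft_force: [-5.0, -2.6, 12.6]
grip_width: 14.0
rot [-1.7995e+02  6.0000e-02 -1.6703e+02] tq [-0.46  0.91 -0.04]
```

```bash
python3 -m jog '[5,0,0,3,0, 5,0,0,4,0, 5,0,0,4.7,0, 5,0,0,4.7,0, 5,0,0,4.7,0]'; python3 st.py
```

```text
time_s: 9.37
tcp_pos: [560.6, 207.8, 221.1]
tcp_rot: [-179.9, 0.1, -166.9]
ft_force: [-6.1, -2.1, 14.1]
grip_width: 13.8
rot [-1.7992e+02  1.1000e-01 -1.6695e+02] tq [-0.46  1.27 -0.06]
```

```bash
python3 -m jog '[5,0,0,3.5,0, 5,0,0,4.2,0, 5,0,0,4.2,0, 5,0,0,4.2,0]'; python3 st.py
```

```text
time_s: 9.7
tcp_pos: [560.7, 207.8, 220.2]
tcp_rot: [-179.9, 0.1, -166.9]
ft_force: [-8.3, -2.1, 15.2]
grip_width: 13.9
rot [-1.7989e+02  1.5000e-01 -1.6686e+02] tq [-0.44  1.3  -0.  ]
```

```bash
python3 -m jog '[5,0,0,3.8,0, 5,0,0,3.8,-0.04, 5,0,0,3.8,-0.08, 5,0,0,3.8,-0.12, 5,0,0,3.8,-0.12]'; python3 st.py
```

```text
time_s: 10.12
tcp_pos: [561.8, 208.1, 220.5]
tcp_rot: [-179.8, 0.4, -159.8]
ft_force: [-4.1, -2.4, 14.6]
grip_width: 13.8
rot [-179.83    0.37 -159.83] tq [-0.34  0.81  0.01]
```

```bash
python3 -m jog '[5,0.5,0,4.0,-0.05, 5,0.5,0,4.0,-0.10, 5,0.5,0,4.0,-0.15, 5,0.5,0,4.0,-0.20, 5,0.5,0,4.0,-0.25, 5,0.5,0,4.0,-0.25]'; python3 st.py
```

```text
time_s: 10.62
tcp_pos: [562.1, 207.6, 220.3]
tcp_rot: [-179.6, 0.4, -145.3]
ft_force: [-6.0, -4.1, 14.7]
grip_width: 13.6
rot [-179.61    0.41 -145.34] tq [-0.64  1.08  0.02]
```

```bash
python3 -m jog '[5,0.5,0,4.0,-0.05, 5,0.5,0,4.0,-0.10, 5,0.5,0,4.0,-0.15, 5,0.5,0,4.0,-0.20, 5,0.5,0,4.0,-0.25, 5,0.5,0,4.0,-0.29, 5,0.5,0,4.0,-0.31, 5,0.5,0,4.0,-0.31, 5,0.5,0,4.0,-0.31]'; python3 st.py
```

```text
time_s: 11.37
tcp_pos: [562.4, 207.2, 220.0]
tcp_rot: [-179.4, 0.3, -127.5]
ft_force: [-5.1, -4.0, 14.0]
grip_width: 14.0
rot [-179.38    0.33 -127.51] tq [-0.53  1.17 -0.05]
```

```bash
python3 -m jog '[5,0,0,0,0, 5,0,0,-4,0, 5,0,0,-8,0, 5,0,0,-11,0, 5,0,0,-14,0, 5,0,0,-14,0]'; python3 st.py
```

```text
time_s: 11.87
tcp_pos: [561.9, 207.3, 233.5]
tcp_rot: [-179.4, 0.3, -127.5]
ft_force: [-0.8, -0.6, 1.1]
grip_width: 14.0
rot [-179.41    0.29 -127.46] tq [-0.07  0.24  0.02]
```

The cap is free: it is 4.5 mm above the locked height with no resisting force. I'll lift it clear and locate the bin precisely.

```bash
python3 -m jog '[5,0,0,-10,0, 5,0,0,-25,0, 5,0,0,-45,0, 5,0,0,-70,0, 5,0,0,-80,0, 5,0,0,-80,0, 5,0,0,-80,0]'
python3 - <<'E'
from station import telemetry,vision
from h import *
o=telemetry.get_obs(); print(o['tcp_pos'].round(1),o['tcp_rot'].round(2),o['ft_force'].round(1),o['time_s'])
t=vision.camera('top');s=vision.camera('scene')
for p in(t,s):
    f=p['frame'].astype(int); m=((f[:,:,1]>f[:,:,0]+50)&(f[:,:,1]>f[:,:,2]+50)).astype(np.uint8)
    c=proj(p,[[550,-88,10]])[0]; n,L,st,_=cv2.connectedComponentsWithStats(m); k=L[int(c[1]),int(c[0])]; print(c,k,st[k])
    q=cv2.minAreaRect(np.argwhere(L==k)[:,::-1].astype(np.float32)); print(q)
    p['m']=(L==k)
def cost(x):
    a=np.radians(x[2]);R=np.array([[np.cos(a),-np.sin(a),0],[np.sin(a),np.cos(a),0],[0,0,1]]); e=0
    B=np.array([[i,j,k] for i in(-75,75) for j in(-60,60) for k in(0,45 if i>0 else 30)])
    B=np.r_[B,[[-72,60,45],[-72,-60,45]]]
    for p in(t,s):
        M=np.zeros(p['m'].shape,np.uint8); q=proj(p,B@R.T+[x[0],x[1],0]); cv2.fillConvexPoly(M,cv2.convexHull(np.round(q*16).astype(np.int32)),1,shift=4)
        e+=(M.astype(bool)^p['m']).sum()
    return e
r=min((minimize(cost,[549,-88,a],method='Nelder-Mead',options=dict(initial_simplex=np.array([549,-88,a])+np.array([[0,0,0],[8,0,0],[0,8,0],[0,0,6]]))) for a in(-6,0,6)),key=lambda r:r.fun)
print(r.x,r.fun)
im=np.hstack([cv2.resize(s['frame'][90:310,170:390,::-1],(400,400)),cv2.resize(t['frame'][120:260,240:380,::-1],(400,400))]); cv2.imwrite('pics/lift.png',im)
E
```

```text
time_s: 12.45
tcp_pos: [560.9, 207.5, 312.7]
tcp_rot: [-179.4, 0.3, -127.4]
ft_force: [-0.1, 0.4, -4.8]
grip_width: 13.7
[560.9 207.5 312.7] [-179.43    0.28 -127.45] [-0.1  0.4 -4.8] 12.45
[319.51180588 206.11234931] 12 [ 297  182   46   54 2379]
((319.5, 208.5), (45.0, 53.0), 0.0)
[252.0464029  275.84389296] 163 [ 213  247   74   56 2355]
((249.70001220703125, 270.0999755859375), (64.84049224853516, 48.9091682434082), 22.47943687438965)
[540.72360175 -83.47061265   2.21791937] 550.0
```

View pics/lift.png

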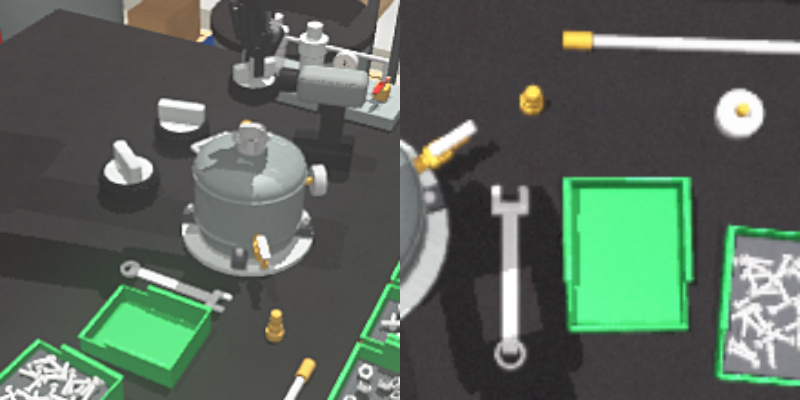

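The scene view shows the cap in the gripper at (253,75) and the bare neck below it. The empty green bin's centre works out at about (541,-85). Now I'll carry the cap over it.

```bash
python3 -m jog '[5,10,-7,0,0, 5,30,-20,0,0, 5,55,-36,0,0, 5,80,-53,0,0, 5,105,-70,0,0, 5,130,-86,0,0, 5,155,-103,0,0, 5,180,-119,20,0, 5,205,-136,40,0, 5,225,-149,70,0, 5,238,-158,100,0, 5,244,-162,130,0, 5,244,-162,160,0, 5,244,-162,180,0, 5,244,-162,180,0, 5,244,-162,180,0]'
python3 - <<'E'
from station import telemetry,vision
from h import *
o=telemetry.get_obs(); print(o['tcp_pos'].round(1),o['tcp_rot'].round(2),o['ft_force'].round(1),o['time_s'])
t=vision.camera('top');s=vision.camera('scene')
im=np.hstack([cv2.resize(s['frame'][190:330,180:320,::-1],(400,400)),cv2.resize(t['frame'][140:280,250:390,::-1],(400,400))]); cv2.imwrite('pics/over.png',im)
E
```

```text
time_s: 13.88
tcp_pos: [539.7, -85.4, 129.0]
tcp_rot: [-179.8, 0.0, -127.5]
ft_force: [1.3, -0.6, -2.2]
grip_width: 13.5
[539.7 -85.4 129. ] [-179.84    0.   -127.48] [ 1.3 -0.6 -2.2] 13.8833
```

View pics/over.png

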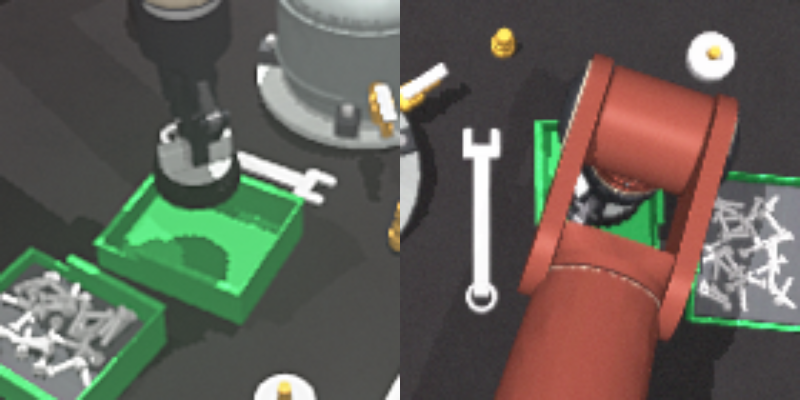

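The cap is level and centred over the empty bin. I'll lower it.

```bash
python3 -m jog '[5,0,0,15,0, 5,0,0,30,0, 5,0,0,45,0, 5,0,0,56,0, 5,0,0,62,0, 5,0,0,66,0, 5,0,0,68,0, 5,0,0,69,0, 5,0,0,69,0, 5,0,0,69,0]'; python3 st.py;  python3 -m jog '[5,0,0,1,0, 5,0,0,2,0, 5,0,0,2.5,0, 5,0,0,2.5,0]'
```

```text
time_s: 14.82
tcp_pos: [543.6, -86.3, 64.7]
tcp_rot: [-179.4, 0.2, -127.4]
ft_force: [-0.0, -0.0, -3.8]
grip_width: 13.9
rot [-179.37    0.19 -127.45] tq [ 0.05  0.   -0.  ]
time_s: 15.15
tcp_pos: [543.6, -86.3, 62.1]
tcp_rot: [-179.4, 0.2, -127.5]
ft_force: [-0.3, -0.1, -4.0]
grip_width: 13.6
```

```bash
python3 -m jog '[5,0,0,1.5,0, 5,0,0,3,0, 5,0,0,4,0, 5,0,0,4.5,0, 5,0,0,4.5,0, 5,0,0,4.5,0]'
```

```text
time_s: 15.65
tcp_pos: [543.6, -86.3, 57.6]
tcp_rot: [-179.4, 0.2, -127.5]
ft_force: [-0.5, 0.1, -3.9]
grip_width: 14.0
```

```bash
python3 -m jog '[5,0,0,0.7,0, 5,0,0,1.4,0, 5,0,0,2,0, 5,0,0,2,0, 5,0,0,2,0]'
```

```text
time_s: 16.07
tcp_pos: [544.0, -86.4, 56.2]
tcp_rot: [-179.4, 0.2, -127.4]
ft_force: [-1.9, 0.3, 2.2]
grip_width: 13.7
```

Contact with the floor: the force went from -3.9 to +2.2 N. I'll release, retreat and check.

```bash
python3 -m jog '[18,0,0,0,0, 22,0,0,0,0, 28,0,0,0,0, 36,0,0,0,0, 40,0,0,0,0, 40,0,0,0,0, 40,0,0,0,0, 40,0,0,-8,0, 40,0,0,-25,0, 40,0,0,-50,0, 40,0,0,-90,0, 40,0,0,-130,0, 40,0,0,-170,0, 40,0,0,-210,0, 40,0,0,-210,0, 40,100,-80,-210,0, 40,160,-110,-210,0, 40,160,-110,-210,0, 40,160,-110,-210,0, 40,160,-110,-210,0]' 25; python3 -m jog '[40,0,100,0,0, 40,0,200,0,0, 40,0,200,0,0, 40,0,200,0,0, 40,0,200,0,0, 40,0,200,0,0, 40,0,200,0,0]'
python3 - <<'E'
from station import telemetry,vision
from h import *
o=telemetry.get_obs(); print(o['tcp_pos'].round(1),o['ft_force'].round(1),o['dq'].round(2),o['time_s'])
t=vision.camera('top');s=vision.camera('scene')
x,f,i1=fitcap(t,[543,-86,53,.83],17); print(x,f); x,f,i2=fitcap(s,[543,-86,53,.83],17); print(x,f)
im=np.hstack([cv2.resize(s['frame'][190:330,180:320,::-1],(400,400)),cv2.resize(t['frame'][140:280,250:390,::-1],(400,400))]); cv2.imwrite('pics/end.png',im)
for p in(t,s): print([(round(d['confidence'],2),d['at'].round() if hasattr(d['at'],'round') else d['at']) for d in vision.search_frame(p,'cap')])
E
```

```text
time_s: 17.73
tcp_pos: [531.0, -282.6, 267.4]
tcp_rot: [-179.3, 0.1, -127.6]
ft_force: [0.3, 0.2, 0.1]
grip_width: 39.9
time_s: 18.32
tcp_pos: [371.8, -160.1, 265.5]
tcp_rot: [-179.1, 0.2, -127.5]
ft_force: [0.1, -0.5, -0.2]
grip_width: 39.7
[ 371.8 -160.1  265.5] [ 0.1 -0.5 -0.2] [-0.27  3.77 -2.86 -0.17 -0.79  0.03] 18.3167
[543.93 -84.49  53.45   0.82] 18.78
[547.33 -87.31  52.52   0.8 ] 19.93
[(0.61, [318.7, 387.2, 48.0]), (0.56, [538.2, -84.1, 41.3]), (0.23, [526.9, 31.6, 2.3])]
[(0.74, [334.4, 183.0, 48.9]), (0.7, [334.4, 377.0, 46.2]), (0.66, [551.0, -102.0, 43.6])]
```

View pics/end.png

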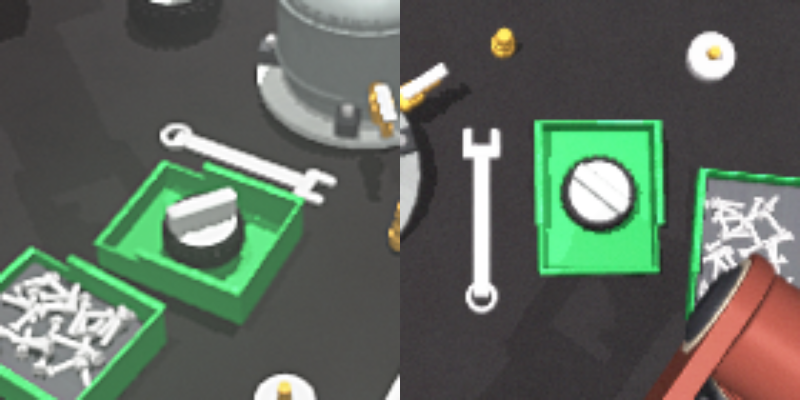

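The cap stands upright near the middle of the bin, around (205,225) in the scene view and (598,193) in the top view. The bin, the wrench and the other visible things are where they were. I'll hand in.

```bash
python3 -m jog '[40,0,0,0,0, 40,0,0,0,0, 40,0,0,0,0, 40,0,0,0,0]'; python3 -c "
from station import ticket; print(ticket.job_done())"
```

```text
time_s: 18.85
tcp_pos: [373.2, -161.4, 265.0]
tcp_rot: [-179.3, 0.1, -127.6]
ft_force: [-0.0, 0.3, -0.0]
grip_width: 39.9
the job is handed in; nothing more can be done
None
```

The cap is off the tank and standing upright in the empty green bin. I handed the job in at 18.9 s, and no verdict is reported.

- **First stop:** I turned the cap about 39° anticlockwise until the twist rose to about 0.8 N m, well under the 5 N m limit. I held it there unpressed for about 1.5 s.
- **Release:** I pressed it down about 8.9 mm, turned it on to about 80° and lifted it off. It came free with no resistance.
- **Set down:** I lowered it until the wrist force changed by about 6 N on contact with the bin floor. Then I opened the fingers and moved the arm clear.

**Last checks:** The top camera puts the cap at (544, -84.5) mm, about 3 mm from the bin centre I estimated at (541, -84). The bin and the nearby things in view were where they had been, and the wrist force was zero.

**Disagreements:**
- The scene camera puts the cap 3–4 mm from the top camera's position.
- The network's detections differ from these fits by up to about 17 mm.
- The network's first bin position was about 8 mm off my own fit, so I used the fit.
- I did not measure the bin's position again at the end; I only judged it by eye.

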